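Open the wide gauge case with its release tab

ROBOT

A 6-joint arm with a two-finger parallel gripper is mounted at the origin on the work surface. World frame = base frame: x ahead of the robot, y to its left, z up, the work surface at z = 0. Lengths are in m, angles in rad, forces in N, time in s.
With the tool pointing down it reaches from about 0.35 to 0.775 m from the base axis. Payload 5.5 kg.
Tool frame: the origin (TCP) lies at the very end of the fingers, on their centre line; the grasp point (between the pads) lies manip.hold_point_z behind it (manip.hold_point_z is the distance from the TCP to the grasp point, in m); z points along the fingers, y is the line along which they close (so a half turn about z gives the same grasp; the last joint's range is limited). The gripper opens to 85 mm and grips with 20 to 120 N. Pads are 22 mm wide; open, the fingers measure 114 mm over their backs; the gripper's body (76 mm by 85 mm) begins 54 mm behind the grasp point. The pads swing forward as they close: fully open they stand 13 mm farther back than shut.
Start: joints at [1.209, 0.313, 0.046, 1.304, 0, 1.431], TCP at [0.127, 0.561, 0.231] pointing down, gripper open.
Joint ranges: [-2.76, 2.76], [-0.86, 1.69], [-1.03, 1.26], [-2.2, 2.34], [-1.47, 1.5], [-3.14, 3.14]. Speed limits (rad/s): [2.57, 2.57, 3.14, 3.14, 3.14, 3.14].

INTERFACE

Orientations are given as a unit quaternion [x, y, z, w].
In Python, from bench import status, capture, workorder, nets, manip gives the robot as it stands. The module is installed in compiled form; this text tells all that it offers.
- The arm moves only by the tool jog_arm, never from a script. Its arguments are lists of equal length, an entry for each row: "linear": the shift along the tool's x, y, z as a fraction of full scale, a list of three; "delta_rot": the turn, a rotation vector about the tool's x, y, z as a fraction of full scale, a list of three; "hand": the opening, from 0 (shut) to 1 (fully open). A call has 1 to 12 rows; each row shifts and turns the commanded pose from where the row before left it, along the tool's axes as they then stand; what a row does not reach is not made up. Full scale, the value 1, is 0.025 m for a shift and 8 degrees for a turn. A row lasts 1/10 s, in which the tool goes at most 50 mm and 8.59 degrees, less where a joint would pass 70% of its speed; a pose out of reach is approached as far as the arm can. A call with a number of a shift or a turn outside -1 to 1 is refused whole. A call with a gripper value outside its range is refused whole. The fingers move at their own pace and stop on an object; "force" is the grip in N (left out, the last holds). Time passes only in rows, so rows that do not move let the fingers close. It gives the time, the measured TCP pose, the force, the opening and the grip force at its end, in the units of the state.
- status.get_obs(): the state, without advancing time (a new reading comes with each control period).
- capture(name): name is "side" or "top"; returns a dict with "color" (400x640x3 uint8, red, green, blue), "fx", "fy", "cx", "cy" (pixels), "dist_coeffs" ([k1, k2, p1, p2, k3] as OpenCV has them; the pictures are not rectified), "view" (4x4, takes a point from world to camera coordinates). Camera axes: x right, y down, z forward; pixel columns grow to the right and rows downward; lengths in m; the calibration is good to about 2 mm. A picture is of the moment at which its call begins. There is no depth.
- workorder.finish_job(): hands the job in; it is judged then, once.
Trained networks look in the newest picture that a camera, given by its name, has taken for a name from the list of things; names that differ only in an ending like _2 or _b are one class to them, and where a whole thing is asked for, a point or a joint stands for the part that bears it (a point fixed in the world has none). Each returns a list of dicts, best first, with "conf" (0 to 1); they miss things now and then, are a little off and sometimes report something else, mostly with a low value. They report only what shows in the picture. A call takes as long as a camera call.
- nets.trace(name, camera): "mask" (400x640 bool, what is visible of it) and "uv" ([column, row] in pixels, amid what is visible of it).
The state is a dict: "time": time; "joints": joint angles; "joint_vel": joint speeds; "tau": joint torques, N m; "eef_pos": TCP position; "tcp_rot": TCP orientation; "contact_force": force on the tool from outside, world axes, zero at the start; "wrist_torque": the same for the moment, N m; "finger_gap": finger opening in m; "finger_force": force on a finger pad.
Only numpy, scipy, OpenCV 4.12 (cv2) and the standard library are available. Lean on these libraries where they do the work, as an engineer would, in place of code of your own. Each camera call takes 0.05 s, during which the arm holds its last target. There are 200 camera calls.

TASK

Open the wider of the two grey gauge cases: press down its release tab so that the sprung lid jumps up, then push the lid right over until it rests fully open on its stop by itself, and move clear. Work only with the fingertips: do not grasp or lift anything, leave the narrow case shut, and do not disturb the loose things standing around.

Things in the scene. Friction and masses are not known exactly. Their poses are not given: they have to be found in the camera images.
- wide_case: The wider case, grey painted steel, screwed to the counter; 120 deep (its x) x 160 wide (its y) x 55 high without lid, 61 with the lid shut. Origin at the centre of its underside on the counter. Its -x is the tab side (roughly towards the robot), +x the hinge side. Two 14 mm wide screw flanges stick out at the middle of its sides.
- wide_case_press (a point): Point to press, on top of the ribbed pad of the wide case's tab (a dark steel rocker 36 wide). 40 above the counter, 102 in front (case -x) of the case origin, 13 from the pad's free end; pad 44 long, 4 thick. 27 behind this point (case +x) the rocker's upright rises to 67 above the counter; its nose hooks 5 over the lid's free edge. Axes as the case's at rest.
- wide_case_tab (a joint): Release tab of the wide case, rad: 0 at rest, grows as the pad tips down about an axis along the case's y, 30 behind the press point. About 5 N down at that point frees the lid after 5 mm (0.16 rad); about 7 N reaches the end stop after 10 mm (0.35 rad). It springs back when let go.
- wide_case_hinge (a point): On the hinge axis of the wide case's lid, middle of its width, 58 above the counter and 55 behind the case's origin (case +x). The axis runs along the case's y.
- wide_case_edge (a point): Middle of the free edge of the wide case's lid, 121 from the hinge axis. The lid is an aluminium plate 160 wide and 6 thick (this point is at half thickness); 66 in front of the case's origin and 58 above the counter when shut. It turns with the lid.
- wide_case_lid (a joint): Lid angle of the wide case, rad: 0 shut, grows as the free edge swings up and over towards case +x. Once unlatched a spring leaf throws it up to about 0.75 and holds it there; from there to 1.57 (upright) it falls back to 0.75 if let go (about 1 N at the free edge moves it), past 1.57 it falls on by its own weight to the stop at 1.95.
- narrow_case: The narrower case, same make, depth and height as the wide one but 100 wide, screwed to the counter, with a tab and lid of its own. Origin at the centre of its underside, -x is its tab side (tab pad reaches 115 in front of the origin). To be left shut.
- narrow_case_tab (a joint): Release tab of the narrow case, rad: 0 at rest, frees its lid at about 0.16.
- narrow_case_lid (a joint): Lid angle of the narrow case, rad: 0 shut.
- stud_a: Loose grey steel stud bolt standing upright, 24 diameter x 90 high, origin at the centre of its foot. Stands between the two cases.
- stud_b: Second loose stud bolt, the same, between the two cases and further from the robot.
- stud_c: Third loose stud bolt, the same, out to the right.
- cap: Loose red plastic thread protector cap, 44 diameter x 28 high, origin at the centre of its underside. Stands near the far end of the gap between the cases.
- gauge_block: Loose blue steel feeler gauge block with polished edges, 90 (x) x 24 (y) x 18 high, origin at the centre of its underside. Out to the left.
- mallet: Loose copper-faced mallet lying on the counter: head 86 long (its y) and 40 diameter at its origin, wooden handle reaching 235 towards its -x. Out to the left.

How it is judged:
On the way, in this order (a step that is already met when the one before it is completed fails the run):
1. the wide case's release tab is pressed (value of joint wide_case_tab above 0.1 rad).
2. the wide case's lid springs up (value of joint wide_case_lid above 0.5 rad), for 0.1 s.
At the end, for the whole second after the job is handed in: The wide case's lid rests by itself against its stop (angle over 1.85 rad of 1.95), its tab has sprung back (under 0.08 rad), the narrow case is shut (under 0.1 rad), and every loose thing stands within 20 mm of where it began (value of joint wide_case_lid above 1.85 rad and not (velocity of joint wide_case_lid above 0.1 rad/s) and value of joint wide_case_tab below 0.08 rad and value of joint narrow_case_lid below 0.1 rad and distance of each of stud_a, stud_b, stud_c, cap, gauge_block, mallet from where it was at the start of the episode below 0.02 m); the robot touches nothing.
It fails at once if the narrow case's tab is pressed or its lid raised (value of joint any of narrow_case_tab, narrow_case_lid above 0.1 rad).
It fails at once if a loose bystander is lifted, carried, toppled or shoved more than 20 mm (distance of any of stud_a, stud_b, stud_c, cap, gauge_block, mallet from where it was at the start of the episode above 0.02 m or angle between any of stud_a, stud_b, stud_c, cap, gauge_block, mallet's own z axis and vertical above 0.5 rad).
It also fails if it takes over 42 s, if anything falls off the work surface, if the arm or the gripper's body presses on something with over 40 N, if the wrist force passes 120 N, or if a joint passes its speed limit or range.

## Working session

There is one attempt and no reset: what is moved stays moved. The work goes in short steps, Python scripts to look and compute and a tool call to move; the robot and the scene stay as the last step left them, time stands still between calls to the robot, and variables do not carry over. Pictures are saved under pics/ and viewed, at most 10 in all, crops included, and the job is handed in when it is done.

Besides the shell and the picture viewer there is one more tool, called after "Call:" by a JSON object that holds its "api" and its "payload". jog_arm: Moves the arm, as the interface text tells. Shift numbers are shares of 0.025 m and turn numbers shares of 8 degrees, none past 1 either way. Its arguments: {"type":"object","properties":{"linear":{"type":"array"},"delta_rot":{"type":"array"},"hand":{"type":"array"},"force":{"type":"number"}},"required":["linear","delta_rot","hand"]}

```bash
mkdir -p pics; cat > h.py <<'E'
import numpy as np, cv2
from bench import status, capture, workorder, nets, manip
def ray(c,uv):
    K=np.array([[c['fx'],0,c['cx']],[0,c['fy'],c['cy']],[0,0,1]]);D=np.array(c['dist_coeffs'])
    p=cv2.undistortPoints(np.array(uv,float).reshape(-1,1,2),K,D).reshape(-1,2)
    V=np.array(c['view']);R=V[:3,:3];o=-R.T@V[:3,3]
    return o,np.c_[p,np.ones(len(p))]@R
def onz(c,uv,z):
    o,d=ray(c,uv); z=np.broadcast_to(z,len(d)); return o+d*((z-o[2])/d[:,2])[:,None]
def proj(c,P):
    K=np.array([[c['fx'],0,c['cx']],[0,c['fy'],c['cy']],[0,0,1]]);V=np.array(c['view'])
    return cv2.projectPoints(np.array(P,float).reshape(-1,3),cv2.Rodrigues(V[:3,:3])[0],V[:3,3],K,np.array(c['dist_coeffs']))[0].reshape(-1,2)
E
python3 - <<'E'
from h import *
s=status.get_obs();print({k:np.round(v,3) for k,v in s.items()},manip.hold_point_z)
for n in('top','side'):
    c=capture(n);cv2.imwrite(f'pics/{n}0.png',c['color'][:,:,::-1])
    print(n,np.round(ray(c,[[320,200]])[0],3))
    for t in('wide_case','wide_case_press','wide_case_edge','wide_case_hinge','narrow_case','stud_a','cap','gauge_block','mallet'):
        for r in nets.trace(t,n)[:3]:
            print(t,round(r['conf'],2),np.round(r['uv']),r['mask'].sum(),np.round(onz(c,[r['uv']],.04)[0],3))
E
```

```text
{'time': np.float64(0.0), 'joints': array([ 1.209,  0.314,  0.045,  1.304, -0.   ,  1.431]), 'joint_vel': array([-0.   ,  0.   ,  0.002,  0.   ,  0.002, -0.001]), 'tau': array([-1.0000e-03, -4.8063e+01,  2.9853e+01,  1.9000e-02, -0.0000e+00,
       -0.0000e+00]), 'eef_pos': array([0.126, 0.56 , 0.23 ]), 'tcp_rot': array([ 0.111,  0.994, -0.001, -0.   ]), 'contact_force': array([ 0.057, -0.082, -0.082]), 'wrist_torque': array([0.001, 0.009, 0.014]), 'finger_force': np.float64(0.0), 'finger_gap': np.float64(0.085)} 0.0187
top [0.435 0.08  1.183]
wide_case 0.93 [284. 198.] 3215 [0.559 0.158 0.04 ]
wide_case_press 0.65 [295. 224.] 288 [0.489 0.131 0.04 ]
wide_case_edge 0.56 [158. 220.] 1135 [0.508 0.5   0.04 ]
wide_case_hinge 0.9 [283. 195.] 3381 [0.566 0.161 0.04 ]
wide_case_hinge 0.2 [285. 196.] 2793 [0.564 0.155 0.04 ]
narrow_case 0.84 [406. 210.] 2228 [ 0.518 -0.166  0.04 ]
stud_a 0.59 [348. 234.] 66 [ 0.458 -0.009  0.04 ]
stud_a 0.53 [289. 224.] 326 [0.489 0.146 0.04 ]
stud_a 0.52 [484. 234.] 180 [ 0.448 -0.377  0.04 ]
cap 0.5 [346. 149.] 194 [ 0.689 -0.011  0.04 ]
cap 0.28 [406. 24
[... 246 characters left out ...]
578 0.183 0.04 ]
wide_case_press 0.62 [291. 190.] 253 [0.492 0.155 0.04 ]
wide_case_press 0.26 [315. 176.] 1433 [0.583 0.187 0.04 ]
wide_case_edge 0.75 [313. 177.] 1412 [0.574 0.181 0.04 ]
wide_case_hinge 0.7 [314. 185.] 2681 [0.557 0.144 0.04 ]
narrow_case 0.95 [362. 260.] 3298 [ 0.503 -0.178  0.04 ]
stud_a 0.73 [391. 328.] 503 [ 0.446 -0.366  0.04 ]
stud_a 0.71 [306. 222.] 358 [0.463 0.011 0.04 ]
stud_a 0.57 [351. 209.] 300 [0.585 0.    0.04 ]
cap 0.8 [385. 206.] 214 [ 0.669 -0.034  0.04 ]
gauge_block 0.57 [227. 171.] 294 [0.377 0.34  0.04 ]
mallet 0.66 [242. 142.] 750 [0.482 0.48  0.04 ]
mallet 0.63 [392. 328.] 455 [ 0.447 -0.369  0.04 ]
mallet 0.21 [361. 260.] 3130 [ 0.502 -0.177  0.04 ]
```

View pics/top0.png

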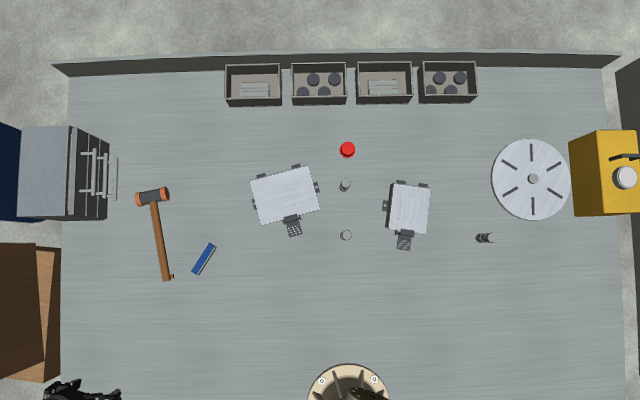

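View pics/side0.png

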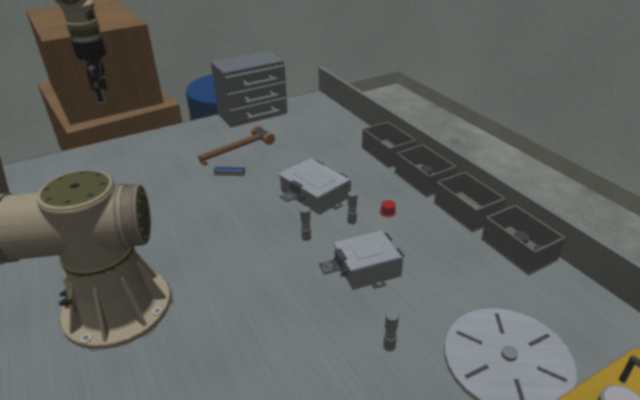

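Top view: the wide case's lid is centred near (285,195) and its tab is at (294,229). The narrow case is at (406,208), and the studs are at (346,185), (346,235) and (484,238). Next I'll fit the lid outline to get the pose.

```bash
python3 - <<'E'
from h import *
c=capture('top');g=cv2.cvtColor(c['color'],cv2.COLOR_RGB2GRAY)
roi=np.zeros_like(g);roi[155:240,240:330]=1
m=((g>190)&(roi>0)).astype(np.uint8)
n,l,st,ce=cv2.connectedComponentsWithStats(m);i=1+st[1:,4].argmax();m=(l==i).astype(np.uint8);print(st[i])
cnt=max(cv2.findContours(m,0,1)[0],key=cv2.contourArea)
W=onz(c,cnt.reshape(-1,2),.061)[:,:2].astype(np.float32)
r=cv2.minAreaRect(W*1000);print('lid rect',r)
pr=nets.trace('wide_case_press','top')[0];mp=pr['mask']
print('press',pr['uv'],onz(c,[pr['uv']],.04))
cv2.imwrite('pics/crop.png',cv2.resize(c['color'][140:260,230:370,::-1],None,fx=5,fy=5,interpolation=cv2.INTER_CUBIC))
E
```

```text
[ 250  166   70   59 2459]
lid rect ((564.5979614257812, 156.98240661621094), (119.51040649414062, 158.93797302246094), 13.950536727905273)
press [292.4, 225.6] [[0.48431327 0.13779742 0.04      ]]
```

View pics/crop.png

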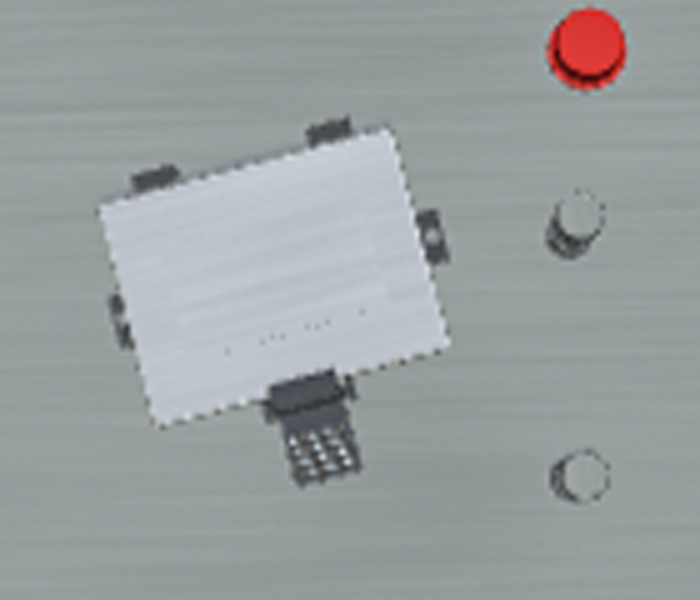

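The crop shows the lid from (100,205) to (450,345) and the tab pad at about (323,455), centred on the lid. That puts the case origin at about (0.570, 0.158) with yaw +14°. I'll move above the pad, shut the fingers and lean the body back 15°.

Call:
{"api": "jog_arm", "payload": {"linear": [[-0.706,-0.572,0.133],[-0.706,-0.572,0.133],[-0.706,-0.572,0.133],[-0.706,-0.572,0.133],[-0.706,-0.572,0.133],[-0.706,-0.572,0.133],[-0.706,-0.572,0.133],[-0.706,-0.572,0.133],[-0.706,-0.572,0.133],[-0.706,-0.572,0.133],[-0.706,-0.572,0.133],[-0.706,-0.572,0.133]], "delta_rot": [[0,0,0],[0,0,0],[0,0,0],[0,0,0],[0,0,0],[0,0,0],[0,0,0],[0,0,0],[0,0,0],[0,0,0],[0,0,0],[0,0,0]], "hand": [0,0,0,0,0,0,0,0,0,0,0,0]}}

```text
time: 2.3
eef_pos: [0.2959, 0.3462, 0.1914]
tcp_rot: [0.111, 0.994, 0.0, 0.0]
contact_force: [0.0, -0.0, 0.3]
finger_gap: -0.0
finger_force: 0.0
```

Call:
{"api": "jog_arm", "payload": {"linear": [[-0.706,-0.572,0.133],[-0.706,-0.572,0.133],[-0.706,-0.572,0.133],[-0.706,-0.572,0.133],[-0.706,-0.572,0.133],[-0.706,-0.572,0.133],[-0.706,-0.572,0.133],[-0.706,-0.572,0.133],[-0.706,-0.572,0.133],[-0.706,-0.572,0.133],[-0.706,-0.572,0.133],[-0.706,-0.572,0.133]], "delta_rot": [[0,0,0],[0,0,0],[0,0,0],[0,0,0],[0,0,0],[0,0,0],[0,0,0],[0,0,0],[0,0,0],[0,0,0],[0,0,0],[0,0,0]], "hand": [0,0,0,0,0,0,0,0,0,0,0,0]}}

```text
time: 3.5
eef_pos: [0.4648, 0.1322, 0.1515]
tcp_rot: [0.111, 0.994, 0.0, 0.0]
contact_force: [0.3, 0.6, -0.3]
finger_gap: 0.0002
finger_force: 0.0
```

Call:
{"api": "jog_arm", "payload": {"linear": [[0,0,0],[0,0,0],[0,0,0],[0,0,0],[0,0,0],[0,0,0],[0,0,0],[0,0,0]], "delta_rot": [[0,0,-0.835],[0,0,-0.835],[0,0,-0.835],[0,0,-0.835],[0,-0.94,0],[0,-0.94,0],[0,0,0],[0,0,0]], "hand": [0,0,0,0,0,0,0,0]}}

```text
time: 4.3
eef_pos: [0.4632, 0.1328, 0.1517]
tcp_rot: [-0.121, 0.984, 0.016, 0.129]
contact_force: [0.5, 0.7, 0.3]
finger_gap: -0.0001
finger_force: 0.0
```

```bash
cat >> h.py <<'E'
from scipy.spatial.transform import Rotation as Ro
O=np.array([.5699,.1583,0]);RC=Ro.from_euler('z',13.95,degrees=True).as_matrix()
def rep(*targets):
    s=status.get_obs();p=np.array(s['eef_pos']);R=Ro.from_quat(s['tcp_rot']).as_matrix()
    print('t',round(float(s['time']),2),'world',p.round(4),'case',(RC.T@(p-O)).round(4),'F',np.round(s['contact_force'],2),'gap',s['finger_gap'])
    print('tool axes in case cols\n',(RC.T@R).round(3),np.round(s['joints'],2))
    for t in targets: 
        print('units to',t,(R.T@(O+RC@np.array(t)-p)/.025).round(2))
E
python3 - <<'E'
from h import *
rep([-.109,0,.06],[-.109,0,.04])
c=capture('side');cv2.imwrite('pics/s1.png',cv2.resize(c['color'][100:260,180:400,::-1],None,fx=3.6,fy=3.6,interpolation=cv2.INTER_CUBIC))
E
```

```text
t 4.3 world [0.4632 0.1328 0.1517] case [-0.1097  0.001   0.1517] F [0.51 0.68 0.34] gap -0.00013988779881091016
tool axes in case cols
 [[-0.966 -0.001  0.258]
 [-0.001  1.     0.   ]
 [-0.258  0.    -0.966]] [ 0.09 -0.03 -0.6   0.74  0.04 -0.15]
units to [-0.109, 0, 0.06] [ 0.92 -0.04  3.55]
units to [-0.109, 0, 0.04] [ 1.13 -0.04  4.32]
```

View pics/s1.png

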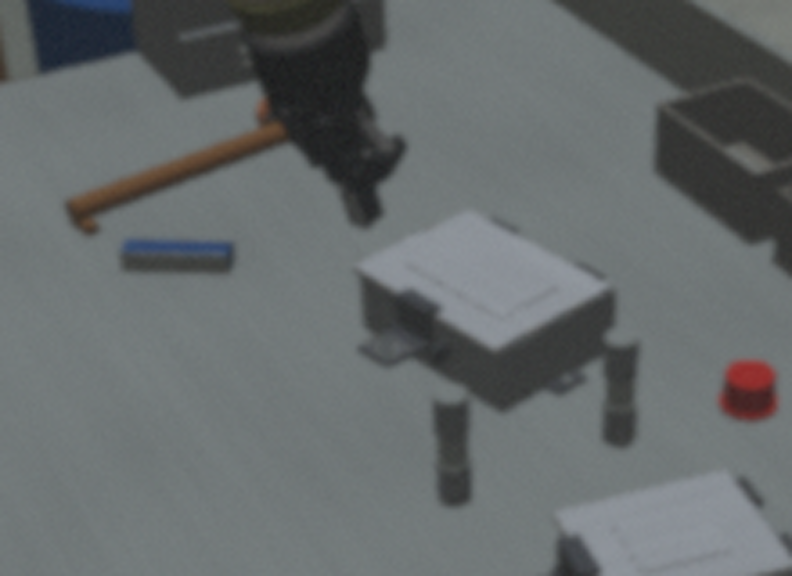

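The tool is over the tab with nothing in the way, and the fingertip shows at (365,215) in the crop. Now down and press.

Call:
{"api": "jog_arm", "payload": {"linear": [[0.138,-0.007,0.665],[0.138,-0.007,0.665],[0.138,-0.007,0.665],[0.138,-0.007,0.665],[0.138,-0.007,0.665],[0.138,-0.007,0.665],[0,0,0]], "delta_rot": [[0,0,0],[0,0,0],[0,0,0],[0,0,0],[0,0,0],[0,0,0],[0,0,0]], "hand": [0,0,0,0,0,0,0]}}

```text
time: 5.05
eef_pos: [0.4714, 0.1334, 0.0487]
tcp_rot: [-0.121, 0.984, 0.016, 0.129]
contact_force: [-0.1, -0.0, -0.3]
finger_gap: -0.0002
finger_force: 0.0
```

Call:
{"api": "jog_arm", "payload": {"linear": [[0.031,0,0.116],[0.031,0,0.116],[0.031,0,0.116],[0.031,0,0.116],[0,0,0]], "delta_rot": [[0,0,0],[0,0,0],[0,0,0],[0,0,0],[0,0,0]], "hand": [0,0,0,0,0]}}

```text
time: 5.55
eef_pos: [0.4706, 0.1334, 0.038]
tcp_rot: [-0.121, 0.984, 0.016, 0.13]
contact_force: [0.3, -0.5, -0.1]
finger_gap: -0.0003
finger_force: 0.3
```

Call:
{"api": "jog_arm", "payload": {"linear": [[0.031,0,0.116],[0.02,0,0.077],[0,0,0],[0,0,0]], "delta_rot": [[0,0,0],[0,0,0],[0,0,0],[0,0,0]], "hand": [0,0,0,0]}}

```text
time: 5.95
eef_pos: [0.4702, 0.1333, 0.0328]
tcp_rot: [-0.121, 0.984, 0.016, 0.13]
contact_force: [-0.6, -1.6, 2.1]
finger_gap: 0.0
finger_force: 1.7
```

```bash
python3 - <<'E'
from h import *
rep()
c=capture('side');cv2.imwrite('pics/s2.png',cv2.resize(c['color'][100:260,180:400,::-1],None,fx=3.6,fy=3.6,interpolation=cv2.INTER_CUBIC))
E
```

```text
t 5.95 world [0.4702 0.1333 0.0328] case [-0.1028 -0.0002  0.0328] F [-0.57 -1.63  2.14] gap 3.4713291640966454e-05
tool axes in case cols
 [[-0.966 -0.001  0.26 ]
 [-0.001  1.     0.   ]
 [-0.26  -0.    -0.966]] [ 0.09  0.14 -0.77  0.4   0.04 -0.15]
```

View pics/s2.png

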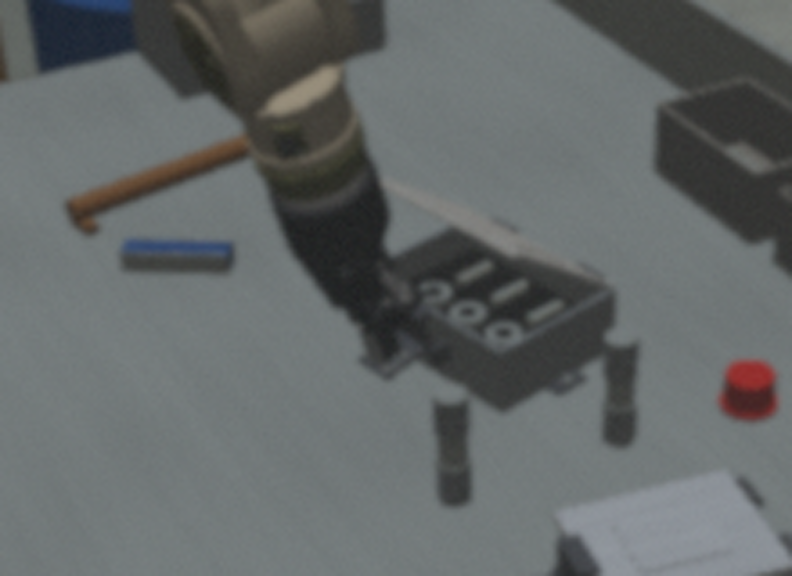

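The lid has sprung up; its edge shows from about (390,185) to (600,270) in the crop, and the case is open. I'll back off along the tool and lean further back.

Call:
{"api": "jog_arm", "payload": {"linear": [[0,0,-0.4],[0,0,-0.8],[0,0,-0.8],[0,0,0],[0,0,0],[0,0,0],[0,0,0],[0,0,0]], "delta_rot": [[0,0,0],[0,0,0],[0,0,0],[0,-0.94,0],[0,-0.94,0],[0,-0.94,0],[0,-0.94,0],[0,0,0]], "hand": [0,0,0,0,0,0,0,0]}}

```text
time: 6.8
eef_pos: [0.5077, 0.1414, 0.1327]
tcp_rot: [-0.115, 0.93, 0.045, 0.347]
contact_force: [0.1, -0.3, -0.3]
finger_gap: -0.0005
finger_force: 0.0
```

```bash
python3 - <<'E'
from h import *
rep([-.06,0,.1],[-.017,0,.106],[.013,0,.128],[.044,0,.135],[.058,0,.134])
E
```

```text
t 6.8 world [0.5077 0.1414 0.1327] case [-0.0644 -0.0014  0.1327] F [ 0.07 -0.35 -0.29] gap -0.000537065628424845
tool axes in case cols
 [[-0.755 -0.004  0.656]
 [-0.002  1.     0.005]
 [-0.656  0.003 -0.755]] [ 0.04 -0.14 -1.02 -0.01  0.14 -0.16]
units to [-0.06, 0, 0.1] [0.73 0.05 1.1 ]
units to [-0.017, 0, 0.106] [-0.73  0.05  2.05]
units to [0.013, 0, 0.128] [-2.21  0.04  2.17]
units to [0.044, 0, 0.135] [-3.33  0.04  2.78]
units to [0.058, 0, 0.134] [-3.73  0.04  3.17]
```

Call:
{"api": "jog_arm", "payload": {"linear": [[0.15,0,0.3],[0.15,0,0.3],[0,0,0]], "delta_rot": [[0,0,0],[0,0,0],[0,0,0]], "hand": [0,0,0]}}

```text
time: 7.1
eef_pos: [0.5113, 0.1431, 0.1134]
tcp_rot: [-0.115, 0.933, 0.045, 0.338]
contact_force: [0.3, -0.1, -0.4]
finger_gap: 0.0001
finger_force: 0.0
```

```bash
python3 - <<'E'
from h import *
rep([-.06,0,.1],[-.017,0,.106],[.013,0,.128],[.044,0,.135],[.058,0,.134])
E
```

```text
t 7.1 world [0.5113 0.1431 0.1134] case [-0.0605 -0.0006  0.1134] F [ 0.32 -0.15 -0.43] gap 0.00011695746432931993
tool axes in case cols
 [[-0.768 -0.005  0.641]
 [-0.     1.     0.007]
 [-0.641  0.005 -0.768]] [ 0.04 -0.09 -1.03 -0.05  0.13 -0.15]
units to [-0.06, 0, 0.1] [0.33 0.02 0.43]
units to [-0.017, 0, 0.106] [-1.15  0.02  1.34]
units to [0.013, 0, 0.128] [-2.63  0.01  1.44]
units to [0.044, 0, 0.135] [-3.76  0.01  2.02]
units to [0.058, 0, 0.134] [-4.17  0.01  2.41]
```

Call:
{"api": "jog_arm", "payload": {"linear": [[-0.2,0,0.32],[-0.2,0,0.32],[-0.25,0,0.25],[-0.25,0,0.225],[-0.25,0,0.225],[0,0,0]], "delta_rot": [[0,0,0],[0,0,0],[0,0,0],[0,0,0],[0,0,0],[0,0,0]], "hand": [0,0,0,0,0,0]}}

```text
time: 7.7
eef_pos: [0.5561, 0.1541, 0.1093]
tcp_rot: [-0.116, 0.932, 0.044, 0.341]
contact_force: [0.2, 0.1, -0.1]
finger_gap: -0.0003
finger_force: 0.4
```

```bash
python3 - <<'E'
from h import *
rep([.013,0,.128],[.044,0,.135],[.058,0,.134])
c=capture('side');cv2.imwrite('pics/s3.png',cv2.resize(c['color'][100:260,180:400,::-1],None,fx=3.6,fy=3.6,interpolation=cv2.INTER_CUBIC))
E
```

```text
t 7.7 world [0.5561 0.1541 0.1093] case [-0.0144 -0.0008  0.1093] F [ 0.25  0.12 -0.13] gap -0.00033335694969074346
tool axes in case cols
 [[-0.764 -0.005  0.645]
 [-0.001  1.     0.006]
 [-0.645  0.004 -0.764]] [ 0.07  0.01 -0.95 -0.09  0.12 -0.14]
units to [0.013, 0, 0.128] [-1.32  0.03  0.14]
units to [0.044, 0, 0.135] [-2.45  0.02  0.72]
units to [0.058, 0, 0.134] [-2.85  0.02  1.11]
```

View pics/s3.png

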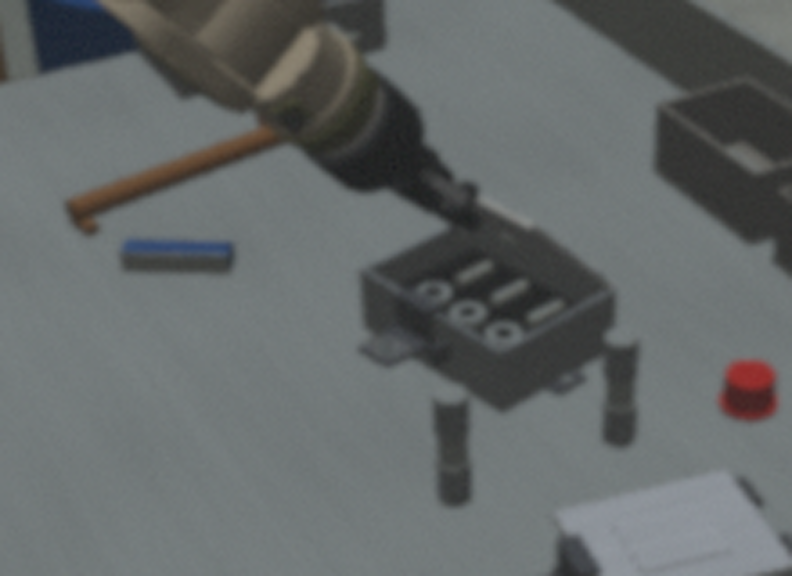

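The fingertip is behind the lid's underside at about (465,210), and the tab has sprung back. I'll push along the arc past upright.

Call:
{"api": "jog_arm", "payload": {"linear": [[-0.264,0,0.03],[-0.264,0,0.03],[-0.264,0,0.03],[-0.264,0,0.03],[-0.264,0,0.03],[-0.226,0,0.116],[-0.226,0,0.116],[-0.226,0,0.116],[-0.226,0,0.116],[-0.226,0,0.116],[0,0,0]], "delta_rot": [[0,0,0],[0,0,0],[0,0,0],[0,0,0],[0,0,0],[0,0,0],[0,0,0],[0,0,0],[0,0,0],[0,0,0],[0,0,0]], "hand": [0,0,0,0,0,0,0,0,0,0,0]}}

```text
time: 8.85
eef_pos: [0.613, 0.1683, 0.1353]
tcp_rot: [-0.115, 0.932, 0.044, 0.341]
contact_force: [-0.3, 0.1, 0.7]
finger_gap: 0.0001
finger_force: 0.0
```

Call:
{"api": "jog_arm", "payload": {"linear": [[-0.16,0,0.16],[-0.16,0,0.16],[-0.16,0,0.16],[-0.16,0,0.16],[0,0,0],[0,0,0]], "delta_rot": [[0,0,0],[0,0,0],[0,0,0],[0,0,0],[0,0,0],[0,0,0]], "hand": [0,0,0,0,0,0]}}

```text
time: 9.45
eef_pos: [0.6335, 0.1737, 0.1325]
tcp_rot: [-0.115, 0.932, 0.044, 0.34]
contact_force: [-0.5, -0.6, 0.4]
finger_gap: 0.0002
finger_force: 0.0
```

```bash
python3 - <<'E'
from h import *
rep()
c=capture('side');cv2.imwrite('pics/s4.png',cv2.resize(c['color'][100:260,180:400,::-1],None,fx=3.6,fy=3.6,interpolation=cv2.INTER_CUBIC))
E
```

```text
t 9.45 world [0.6335 0.1737 0.1325] case [ 0.0655 -0.0004  0.1325] F [-0.48 -0.63  0.39] gap 0.00017381490092411103
tool axes in case cols
 [[-0.765 -0.005  0.645]
 [-0.001  1.     0.006]
 [-0.645  0.004 -0.765]] [ 0.1   0.12 -0.76  0.    0.1  -0.11]
```

View pics/s4.png

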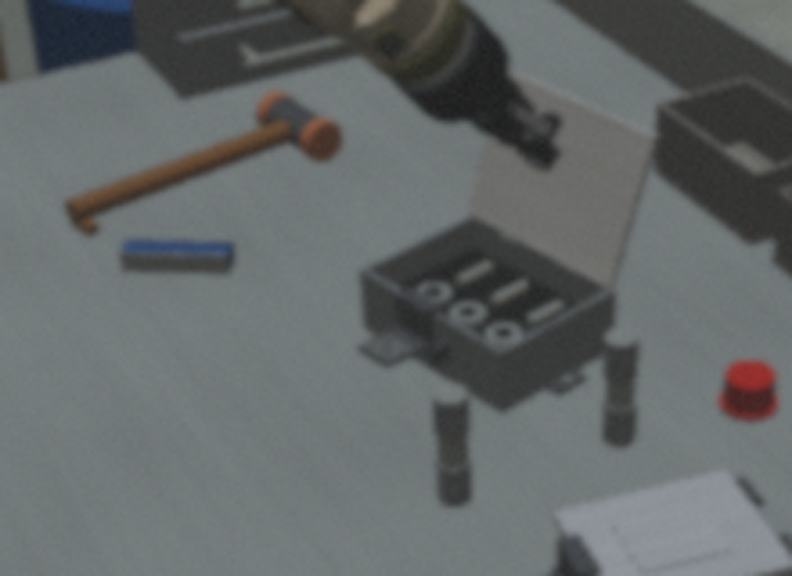

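The lid is past upright, with its free edge running from about (530,80) to (655,140), and there's no load on the finger. Backing off.

Call:
{"api": "jog_arm", "payload": {"linear": [[0.1,0,-0.4],[0.1,0,-0.6],[0,0,-0.7],[0,0,-0.7],[0,0,-0.7],[0,0,-0.7],[0,0,0],[0,0,0],[0,0,0]], "delta_rot": [[0,0,0],[0,0,0],[0,0,0],[0,0,0],[0,0,0],[0,0,0],[0,0,0],[0,0,0],[0,0,0]], "hand": [0,0,0,0,0,0,0,0,0]}}

```text
time: 10.4
eef_pos: [0.5703, 0.1573, 0.2015]
tcp_rot: [-0.115, 0.932, 0.044, 0.34]
contact_force: [0.1, 0.1, -0.3]
finger_gap: -0.0001
finger_force: 0.0
```

```bash
python3 - <<'E'
from h import *
rep()
c=capture('side')
im=c['color'][100:260,180:400,::-1].copy()
for th,col in((1.6,(0,0,255)),(1.95,(0,255,0))):
    P=[O+RC@np.array([.055-.121*np.cos(th),y,.058+.121*np.sin(th)]) for y in(-.08,.08)]
    p=(proj(c,P)-[180,100]);cv2.line(im,*[tuple(int(v) for v in q.round()) for q in p],col,1)
cv2.imwrite('pics/s5.png',cv2.resize(im,None,fx=3.6,fy=3.6,interpolation=cv2.INTER_CUBIC))
E
```

```text
t 10.4 world [0.5703 0.1573 0.2015] case [ 1.000e-04 -1.000e-03  2.015e-01] F [ 0.06  0.14 -0.3 ] gap -0.00014274655609714754
tool axes in case cols
 [[-0.765 -0.004  0.644]
 [-0.001  1.     0.006]
 [-0.644  0.004 -0.765]] [ 0.07 -0.11 -0.77  0.21  0.11 -0.13]
```

View pics/s5.png

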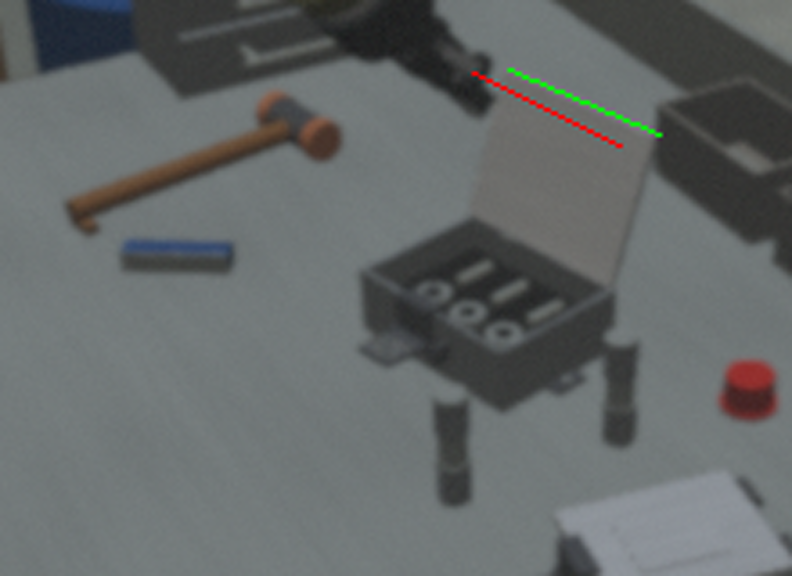

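The lid's free edge lies on the green line drawn for 1.95 rad, from (508,70) to (660,135). The tab is up, nothing loose has moved and the arm is clear. Handing in.

```bash
python3 -c "
from bench import workorder;print(workorder.finish_job())"
```

```text
the job is handed in; nothing more can be done
None
```

I pressed the wide case's tab, pushed the sprung lid over onto its stop and moved the arm clear. I handed the job in at about 10.5 s of the 42 s allowed; the system returned no verdict, but in the last picture the lid was at its stop, the tab was back up and nothing in view had moved.

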